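# Lock the spice chest with its curved hook

### The arm

A 6-joint arm with a two-finger parallel gripper is mounted at the origin on the work surface. World frame = base frame: x ahead of the robot, y to its left, z up, the work surface at z = 0. Lengths are in mm, angles in rad, forces in N, time in s.
With the tool pointing down it reaches from about 275 to 750 mm from the base axis. Payload 10.2 kg.
Tool frame: the origin (TCP) lies at the very end of the fingers, on their centre line; the grasp point (between the pads) lies 19 mm behind it; x points along the fingers, z is the direction in which the jaws open and shut, and the axes are right-handed (so a half turn about x gives the same grasp; the last joint's range is limited). The gripper opens to 85 mm and grips with 20 to 120 N. Pads are 22 mm wide; open, the fingers measure 114 mm over their backs; the gripper's body (76 mm by 85 mm) begins 54 mm behind the grasp point. The pads swing forward as they close: fully open they stand 13 mm farther back than shut.
Start: joints at [-1.399, 0.313, 1.498, -0, 1.331, -0.223], TCP at [201.915, -484.625, 231.294] pointing down, gripper open.
Joint ranges: [-2.94, 2.94], [-0.97, 2.17], [0.19, 2.56], [-1.23, 4.37], [0.02, 3.11], [-2.88, 2.88]. Speed limits (rad/s): [2.39, 2.39, 3.01, 3.14, 3.14, 3.14].

### API

Orientations are given as a unit quaternion [w, x, y, z].
In Python, from rig import sense, vision, job gives the robot as it stands. The module is installed in compiled form; this text tells all that it offers.
- The arm moves only by the shell command python3 -m pendant 'ROWS' [FORCE]. ROWS is JSON, a list of rows, each a list of 7 numbers: the turn, a rotation vector about the tool's x, y, z in rad, then the shift along the tool's x, y, z in cm, then the opening, from 0 (shut) to 1 (fully open). A call has exactly 5 rows; each row is the pose to reach, as a shift and turn from the pose commanded when the call began, along the tool's axes at that moment; what a row does not reach only later rows make up. A row lasts 1/8 s, in which the tool goes at most 62.5 mm and 10.7 degrees, less where a joint would pass 70% of its speed; a pose out of reach is approached as far as the arm can. A call with a gripper value outside its range is refused whole. The fingers move at their own pace and stop on an object; FORCE is the grip in N (left out, the last holds). Time passes only in rows, so rows that repeat a pose let the fingers close, or fill a call up. It gives the time, the measured TCP pose, the force and the opening at its end, in the units of the state.
- sense(): the state, without advancing time (a new reading comes with each control period).
- vision.capture(name): name is "scene" or "top"; returns the picture (420x560x3 uint8, red, green, blue); there is no depth.
- vision.calibration(name): a dict with "K" (3x3 intrinsics, pixels), "extrinsics" (4x4, takes a point from camera to world coordinates). Camera axes: x right, y up, looking along -z (the intrinsics and any distortion apply to the point x, -y, -z); pixel columns grow to the right and rows downward; lengths in mm; the calibration is good to about 2 mm. A picture is of the moment at which its call begins. calibration takes no time and is no camera call.
- job.finish_job(): hands the job in, once; it reports no verdict.
The state is a dict: "time_s": time; "joints": joint angles; "dq": joint speeds; "tau": joint torques, N m; "eef_pos": TCP position; "ee_rot": TCP orientation; "force": force on the tool from outside, world axes, zero at the start; "wrist_torque": the same for the moment, N m; "grip_width": opening from 0.0 (shut) to 1.0 (fully open).
Only numpy, scipy, OpenCV 4.12 (cv2) and the standard library are available. Lean on these libraries where they do the work, as an engineer would, in place of code of your own. Each camera call takes 0.05 s, during which the arm holds its last target.

### The job

Lock the spice chest for the night: pick up the curved steel hook by its wooden grip and feed its free tip through the brass ring on the chest's green lid, turning the hook along its own curve until the red band on it sits inside the ring, with the rod running squarely through. Leave the hook lying flat on the lid, let go of it, and do not disturb the straight skewer or the glass jar.

Things in the scene. Friction and masses are not known exactly. Their poses are not given: they have to be found in the camera images.
- hook: Flat steel cane of 10 mm rod, 0.12 kg, loose on the bench. Origin: centre of its arc (rod middle at radius 45 mm), at the underside, z up. In its frame (mm) from above: free tip (43,12), 15 deg round from x to y; red band 24 long at (0,45); arc ends at (-45,0), then straight along -y into a dark wooden grip centred (-45,-45), 22 wide in x, 50 long in y, 28 tall. Rod middle 5 above underside.
- ring (a point): Upright brass ring of 8 mm wire fixed on the chest's flat green lid (70 mm above bench). Centre of its 36 mm hole, 14 mm above the lid; ring's top 40 above. x: hole's axis, y across, z up. Ring's foot is sunk in the lid: no sill. Lid reaches 87 mm each way in x, 172 in +y, only 52 in -y: the hook fits lying with arc centre and grip on the +y side, its tip entering from +x, ending at -x.
- skewer: Bystander, leave alone: straight 10 mm steel rod with the same dark wooden grip, 160 mm long in all, no red band, lying on the bench along its own y. Origin on its axis at the underside; grip centre at y -45 mm, rod end at y +90 mm.
- jar: Bystander, leave alone: closed glass jar with a steel cap, 60 mm in diameter, 85 mm tall, standing on the bench. Origin: centre of its underside.
Things that resemble listed ones, but are neither listed nor needed, are in the scene too. Leave any orange or turquoise look-alike of the hook alone.

How it is judged (in metres and radians):
At the end, for the whole second after the job is handed in: Hook threaded: the ring's centre is within 18 mm of the band's middle along the rod, 14 mm outwards or 18 mm inwards across it; rod there within 0.5 rad of the ring's axis; hook flat (tilt under 0.17 rad), underside within 9 mm of the lid, at rest (x of ring in the frame of hook between -0.018 and 0.018 m and y of ring in the frame of hook between 0.027 and 0.059 m and angle between the x axis of hook and the x axis of ring, either way round below 0.5 rad and z of hook in the frame of ring between -0.022 and -0.005 m and angle between hook's own z axis and vertical below 0.17 rad and linear speed of hook below 0.02 m/s and angular speed of hook below 0.2 rad/s); the robot touches nothing.
It fails at once if the straight skewer was moved by more than 20 mm (distance of skewer from where it was at the start of the episode above 0.02 m).
It fails at once if the glass jar was moved by more than 20 mm or tipped (distance of jar from where it was at the start of the episode above 0.02 m or angle between jar's own z axis and vertical above 0.3 rad).
It also fails if it takes over 48 s, if anything falls off the work surface, if the arm or the gripper's body presses on something with over 40 N, if the wrist force passes 120 N, or if a joint passes its speed limit or range.

## Working session

There is one attempt and no reset: what is moved stays moved. The work goes in short steps, Python scripts to look and compute and a shell command to move; the robot and the scene stay as the last step left them, time stands still between calls to the robot, and variables do not carry over. Pictures are saved under pics/ and viewed, and the job is handed in when it is done.

```bash
mkdir -p pics; python3 - <<'E'
from rig import sense, vision, job
import cv2, json
s=sense(); print(s)
for n in("scene","top"):
    im=vision.capture(n); cv2.imwrite(f"pics/{n}0.png",im[:,:,::-1]); c=vision.calibration(n); print(n,c)
E
```

```text
{'time_s': 0.0, 'joints': array([-1.39936848e+00,  3.13410830e-01,  1.49845973e+00, -1.29097671e-06,
        1.33095953e+00, -2.23418361e-01]), 'dq': array([-1.75628553e-05, -2.59056733e-04, -1.89330775e-03,  3.28184542e-04,
        6.02863312e-04, -2.64017604e-05]), 'tau': array([-7.92557375e-05, -4.12270653e+01, -2.59744138e+01, -1.49511106e-04,
        4.14623937e-03,  1.40126204e-05]), 'eef_pos': array([ 201.88444403, -484.35342498,  230.74658329]), 'ee_rot': array([ 0.58805762,  0.39253289,  0.58866069, -0.39189891]), 'force': array([-0.54544747,  0.56939626, -0.07377276]), 'wrist_torque': array([-0.02100182, -0.02007461,  0.03039656]), 'grip_width': 1.003686391056279}
scene {'K': array([[404.6650436 ,   0.        , 284.28863388],
       [  0.        , 404.6650436 , 205.95624842],
       [  0.        ,   0.        ,   1.        ]]), 'extrinsics': array([[-1.36137732e-01, -7.38857530e-01,  6.59966717e-01,
         1.19689783e+03],
       [ 9.90685008e-01, -1.03628872e-01,  8.83417850e-02,
        -4.96804397e+01],
       [ 3.11961345e-03,  6.65845783e-01,  7.46082878e-01,
         7.51961251e+02],
       [ 0.00000000e+00,  0.00000000e+00,  0.00000000e+00,
         1.00000000e+00]])}
top {'K': array([[421.62733516,   0.        , 285.51424886],
       [  0.        , 421.62733516, 210.47008038],
       [  0.        ,   0.        ,   1.        ]]), 'extrinsics': array([[ 2.70546308e-02,  9.89356656e-01, -1.42973617e-01,
         4.64037852e+02],
       [-9.99376464e-01,  3.00156958e-02,  1.85941104e-02,
        -1.28287690e+02],
       [ 2.26876595e-02,  1.42381411e-01,  9.89551820e-01,
         1.01308470e+03],
       [ 0.00000000e+00,  0.00000000e+00,  0.00000000e+00,
         1.00000000e+00]])}
```

View pics/scene0.png

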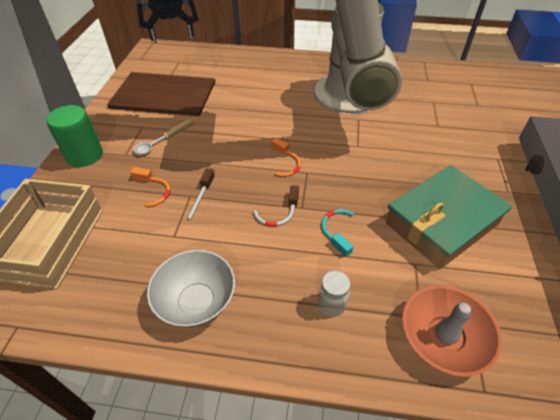

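View pics/top0.png

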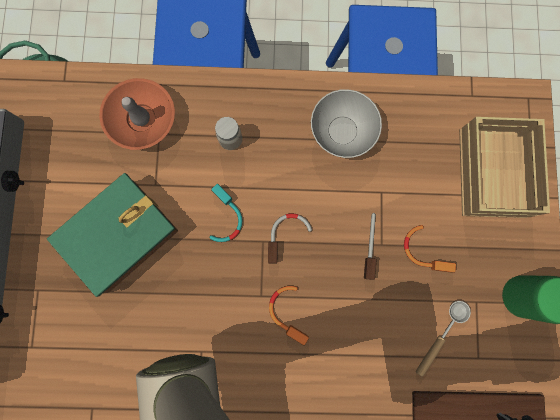

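Candidates are in the top view. The steel hook has a dark grip at (275,252) and a red band at (292,216). The look-alikes are turquoise at (228,212) and orange at (290,315) and (430,250). The steel one with the dark wooden grip fits the description. The straight skewer is at (371,250), the jar at (228,133), and the ring on the green lid at (133,210). I'll enlarge to confirm.

```bash
python3 - <<'E'
import cv2
t=cv2.imread("pics/top0.png"); s=cv2.imread("pics/scene0.png")
def crop(im,x0,y0,w,h,k,n):
    c=cv2.resize(im[y0:y0+h,x0:x0+w],None,fx=k,fy=k,interpolation=cv2.INTER_CUBIC)
    for i in range(0,w,10):
        cv2.putText(c,str(x0+i),(i*k,8),0,.3,(255,255,255),1); cv2.line(c,(i*k,10),(i*k,14),(255,255,255),1)
    for i in range(0,h,10):
        cv2.putText(c,str(y0+i),(0,i*k+3),0,.3,(255,255,255),1); cv2.line(c,(20,i*k),(24,i*k),(255,255,255),1)
    cv2.imwrite(n,c)
crop(t,255,200,70,70,8,"pics/c_hook.png")
crop(t,40,165,145,140,4,"pics/c_chest.png")
crop(s,380,160,140,110,5,"pics/c_ring_s.png")
crop(s,240,175,70,60,8,"pics/c_hook_s.png")
E
```

```text
(no output)
```

View pics/c_hook.png

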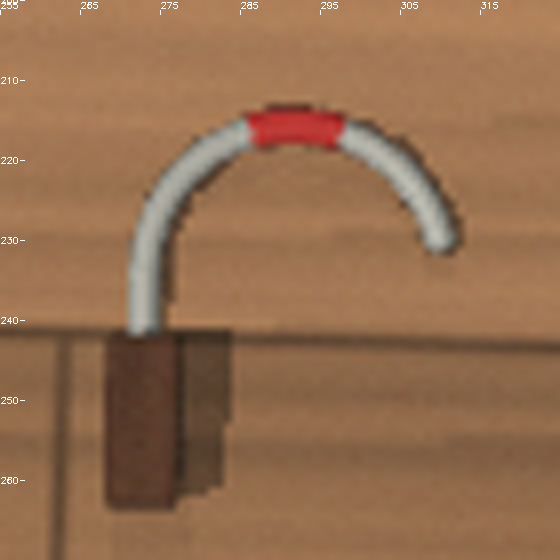

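View pics/c_chest.png

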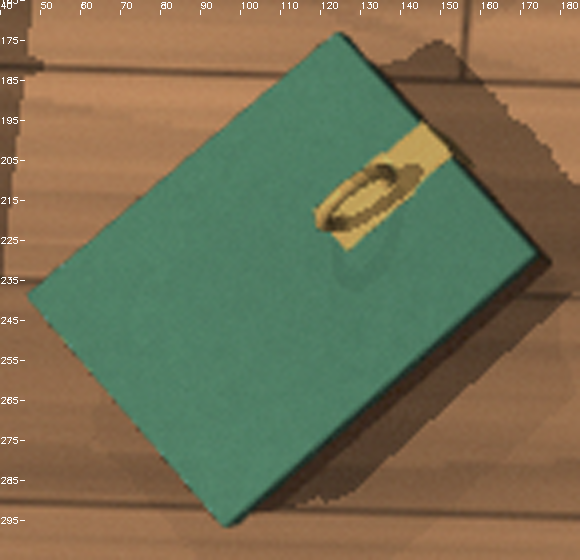

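View pics/c_ring_s.png

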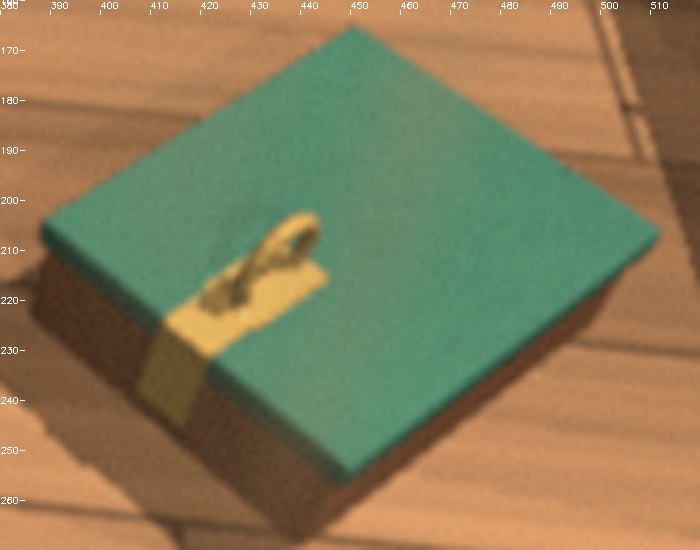

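View pics/c_hook_s.png

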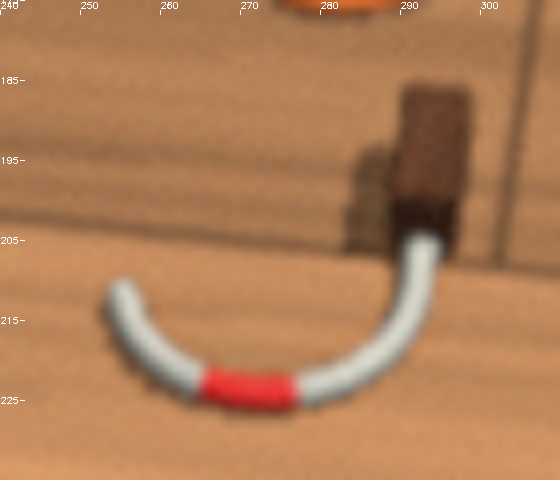

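```bash
cat > h.py <<'E'
import numpy as np, cv2
from scipy.optimize import least_squares
from scipy.spatial.transform import Rotation as R
from rig import sense, vision
C={n:vision.calibration(n) for n in("scene","top")}
def proj(n,P):
    P=np.atleast_2d(np.asarray(P,float)); E=C[n]["extrinsics"]; K=C[n]["K"]
    p=(P-E[:3,3])@E[:3,:3]; p=p*[1,-1,-1]
    q=p@K.T; return q[:,:2]/q[:,2:]
def ray(n,px,z):
    E=C[n]["extrinsics"];K=C[n]["K"]
    d=np.linalg.solve(K,[px[0],px[1],1])*[1,-1,-1]; d=E[:3,:3]@d; o=E[:3,3]
    return o+d*(z-o[2])/d[2]
def place(p,Q,z0=0):
    c,s=np.cos(p[2]),np.sin(p[2]); Q=np.atleast_2d(np.asarray(Q,float))
    return np.c_[p[0]+c*Q[:,0]-s*Q[:,1],p[1]+s*Q[:,0]+c*Q[:,1],Q[:,2]+z0]
def fit(obs,p0,z0=0):
    # obs: list (cam, px, modelpoint)
    def f(p): return np.concatenate([(proj(n,place(p,m,z0))[0]-px) for n,px,m in obs])
    r=least_squares(f,p0,loss="soft_l1"); return r.x,r.fun.reshape(-1,2)
def T(): # tool pose 4x4 (measured)
    s=sense(); M=np.eye(4); M[:3,3]=s["eef_pos"]; q=s["ee_rot"]; M[:3,:3]=R.from_quat([q[1],q[2],q[3],q[0]]).as_matrix(); return M
def rows_for(M0,M1): # rotvec & shift (cm) in tool axes
    d=np.linalg.inv(M0)@M1
    return R.from_matrix(d[:3,:3]).as_rotvec(), d[:3,3]/10
E
cat > fit0.py <<'E'
from h import *
cr=lambda x,y,x0,y0,k:np.array([(x+.5)/k-.5+x0,(y+.5)/k-.5+y0])
t=lambda x,y:cr(x,y,255,200,8); s=lambda x,y:cr(x,y,240,175,8)
a=lambda d:(45*np.cos(np.radians(d)),45*np.sin(np.radians(d)),5)
b=np.degrees(12/45)
obs=[("top",t(249,132),a(90+b)),("top",t(344,133),a(90-b)),("top",t(443,240),a(13)),("top",t(143,330),(-45,-20,5)),
("top",t(107,332),(-56,-20,28)),("top",t(180,332),(-34,-20,28)),("top",t(178,508),(-34,-70,28)),("top",t(107,508),(-56,-70,28)),
("scene",s(203,383),a(90-b)),("scene",s(297,390),a(90+b)),("scene",s(122,290),a(14)),
("scene",s(471,90),(-56,-70,28)),("scene",s(403,88),(-34,-70,28)),("scene",s(463,200),(-56,-20,28)),("scene",s(393,197),(-34,-20,28))]
hp,res=fit(obs,[500,-140,np.pi*-.5]); print("hook",hp); print(res.round(1).tolist())
t2=lambda x,y:cr(x,y,40,165,4); s2=lambda x,y:cr(x,y,380,160,5)
co=[(87,-52,0),(-87,-52,0),(-87,172,0),(87,172,0)]
tp=[(338,33),(540,252),(228,525),(28,295)]; sp=[(350,473),(42,225),(355,25),(660,233)]
best=None
for sh in (0,1):
    c=[co[0],co[1],co[2],co[3]] if sh==0 else [co[1],co[0],co[3],co[2]]
    for p0 in np.arange(-3,3.2,.7):
        o=[("top",t2(*u),m) for u,m in zip(tp,c)]+[("scene",s2(*u),m) for u,m in zip(sp,c)]
        r=fit(o,[500,200,p0],70)
        if best is None or np.abs(r[1]).sum()<np.abs(best[1]).sum(): best=r
rp,res=best; print("ring",rp); print(res.round(1).tolist())
np.savez("poses.npz",h=hp,r=rp)
for n in("top","scene"):
    im=cv2.imread(f"pics/{n}0.png"); k=4
    def dots(P,col):
        for u in proj(n,P): cv2.circle(big,tuple(int(v) for v in ((u+.5)*k-.5)),1,col,-1)
    big=cv2.resize(im,None,fx=k,fy=k,interpolation=cv2.INTER_CUBIC)
    dots(place(hp,[a(d) for d in range(15,181,3)]),(255,0,0))
    dots(place(hp,[(x,y,28) for x in(-56,-34) for y in range(-70,-19,5)]),(0,255,0))
    dots(place(rp,[(0,22*np.cos(q),14+22*np.sin(q)) for q in np.arange(0,6.3,.15)],70),(255,0,0))
    dots(place(rp,[(x,-52,0) for x in range(-87,88,6)]+[(x,172,0) for x in range(-87,88,6)]+[(0,0,14)],70),(0,0,255))
    x0,y0={"top":(40,165),"scene":(240,155)}[n]; w,h_=280,140
    cv2.imwrite(f"pics/ov_{n}.png",cv2.resize(big[y0*k:(y0+h_)*k,x0*k:(x0+w)*k],(800,400),interpolation=cv2.INTER_AREA))
E
python3 fit0.py
```

```text
hook [ 553.3708083  -163.22760085  -14.12377381]
[[1.2, -0.2], [-0.9, -0.1], [-0.1, 0.4], [0.2, 1.2], [-0.1, 0.2], [0.2, 0.3], [0.1, -0.1], [-0.5, -0.3], [0.8, 0.8], [-1.1, 0.9], [0.0, 0.9], [0.6, -0.5], [0.4, -1.0], [-0.4, 0.3], [-0.7, -0.1]]
ring [ 580.47784363  198.22552274 -131.17000036]
[[0.3, -1.5], [0.2, -0.4], [-0.2, 1.1], [-0.7, 0.0], [-0.0, 0.5], [-0.8, -0.7], [-0.5, -0.4], [1.2, -0.2]]
```

View overlays.

View pics/ov_top.png

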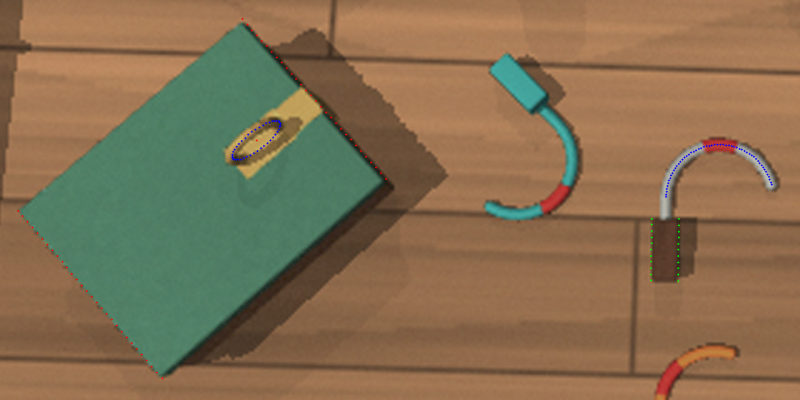

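View pics/ov_scene.png

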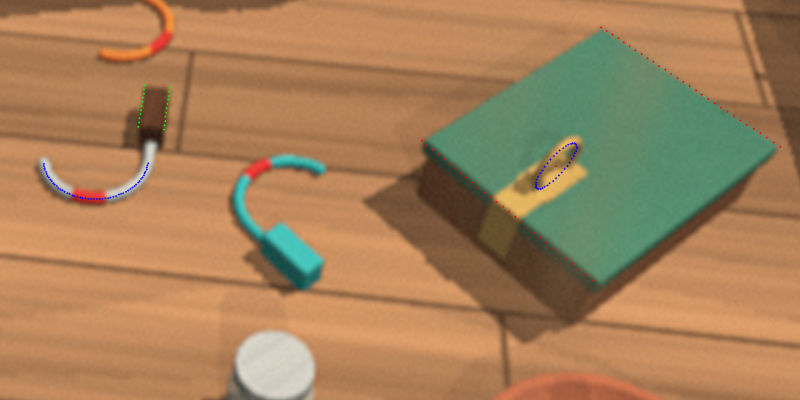

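```bash
cat >> h.py <<'E'
P=None
def poses():
    d=np.load("poses.npz"); h=d["h"].copy(); r=d["r"].copy()
    for v in(h,r): v[2]=(v[2]+np.pi)%(2*np.pi)-np.pi
    return h,r
def down(az,pos): # tool x down, z azimuth az
    M=np.eye(4); z=np.array([np.cos(az),np.sin(az),0]); x=np.array([0,0,-1.]); M[:3,:3]=np.c_[x,np.cross(z,x),z]; M[:3,3]=pos; return M
def zaz(M=None):
    M=T() if M is None else M; return np.arctan2(M[1,2],M[0,2])
def show(*Ms):
    M0=T()
    for M in Ms:
        r,s=rows_for(M0,M); print("turn",r.round(3),"deg",np.degrees(np.linalg.norm(r)).round(1),"shift cm",s.round(2))
E
python3 - <<'E'
from h import *
h,r=poses(); print(h,r)
M=T(); print(M.round(3)); print("zaz",zaz(), "q",sense()["joints"])
g=place(h,[(-45,-45,0)])[0]; print("grip",g)
for az in (h[2],h[2]+np.pi): show(down(az,[g[0],g[1],120]))
E
```

```text
[ 553.3708083  -163.22760085   -1.5574032 ] [580.47784363 198.22552274   0.77689109]
[[-0.00000e+00  9.23000e-01  3.85000e-01  2.01875e+02]
 [ 1.00000e-03  3.85000e-01 -9.23000e-01 -4.84393e+02]
 [-1.00000e+00  0.00000e+00 -1.00000e-03  2.30799e+02]
 [ 0.00000e+00  0.00000e+00  0.00000e+00  1.00000e+00]]
zaz -1.1759963359715293 q [-1.39939540e+00  3.13380293e-01  1.49836095e+00 -9.17071695e-06
  1.33097351e+00 -2.23396746e-01]
grip [ 507.77217154 -118.83430941    0.        ]
turn [ 0.381 -0.001 -0.   ] deg 21.9 shift cm [ 11.11  42.29 -21.97]
turn [-2.76e+00  0.00e+00 -2.00e-03] deg 158.1 shift cm [ 11.11  42.29 -21.97]
```

```bash
python3 -m pendant '[[-0.18,0,0,0,5,-3,0.6],[-0.36,0,0,1,11,-6,0.6],[-0.54,0,0,2,17,-9,0.6],[-0.72,0,0,4,23,-12,0.6],[-0.9,0,0,6,29,-15,0.6]]' 80; python3 - <<'E'
from h import *
h,r=poses();g=place(h,[(-45,-45,0)])[0];show(down(h[2]+np.pi,[g[0],g[1],120]))
E
```

```text
time_s: 0.72
eef_pos: [396.8, -251.5, 178.0]
ee_rot: [0.701, 0.095, 0.701, -0.095]
force: [-0.0, -0.7, 0.3]
grip_width: 0.6
turn [-1.854  0.     0.   ] deg 106.3 shift cm [ 5.8  15.75  7.15]
```

```bash
python3 -m pendant '[[-0.18,0,0,1,3,1.5,0.6],[-0.36,0,0,2,6,3,0.6],[-0.54,0,0,3,9,4.5,0.6],[-0.72,0,0,4,12,6,0.6],[-0.9,0,0,5.5,15,7,0.6]]'; python3 -m pendant '[[-0.18,0,0,0,0,0,0.6],[-0.36,0,0,0,0,0,0.6],[-0.54,0,0,0,0,0,0.6],[-0.72,0,0,0,0,0,0.6],[-0.9,0,0,0,0,0,0.6]]';  python3 - <<'E'
from h import *
h,r=poses();g=place(h,[(-45,-45,0)])[0];show(down(h[2]+np.pi,[g[0],g[1],60]),down(h[2]+np.pi,[g[0],g[1],4]));print(sense()["joints"])
E
```

```text
time_s: 1.35
eef_pos: [504.9, -127.1, 123.1]
ee_rot: [0.672, -0.219, 0.672, 0.219]
force: [-0.1, -0.4, -0.7]
grip_width: 0.604
time_s: 1.98
eef_pos: [503.9, -127.8, 123.2]
ee_rot: [0.51, -0.489, 0.51, 0.49]
force: [-0.6, -0.1, -0.7]
grip_width: 0.598
turn [-0.054  0.    -0.001] deg 3.1 shift cm [ 6.32 -0.35  0.91]
turn [-0.054  0.    -0.001] deg 3.1 shift cm [11.92 -0.35  0.91]
[-4.73998177e-01  4.14196762e-01  1.65601791e+00  1.89827944e-05
  1.07212178e+00 -2.00400727e+00]
```

```bash
python3 -m pendant '[[-0.05,0,0,2,-0.35,0.9,0.6],[-0.05,0,0,4,-0.35,0.9,0.6],[-0.05,0,0,5.5,-0.35,0.9,0.6],[-0.05,0,0,6.3,-0.35,0.9,0.6],[-0.05,0,0,6.3,-0.35,0.9,0.6]]'; python3 - <<'E'
from h import *
h,r=poses();g=place(h,[(-45,-45,0)])[0];show(down(h[2]+np.pi,[g[0],g[1],4]))
im=vision.capture("scene");cv2.imwrite("pics/pre.png",cv2.resize(im[140:260,210:370,::-1],None,fx=5,fy=5,interpolation=2))
E
```

```text
time_s: 2.6
eef_pos: [507.9, -119.1, 60.3]
ee_rot: [0.499, -0.501, 0.499, 0.501]
force: [-0.9, 1.1, -0.5]
grip_width: 0.602
turn [-0.01   0.    -0.001] deg 0.6 shift cm [5.63 0.01 0.03]
```

View pics/pre.png

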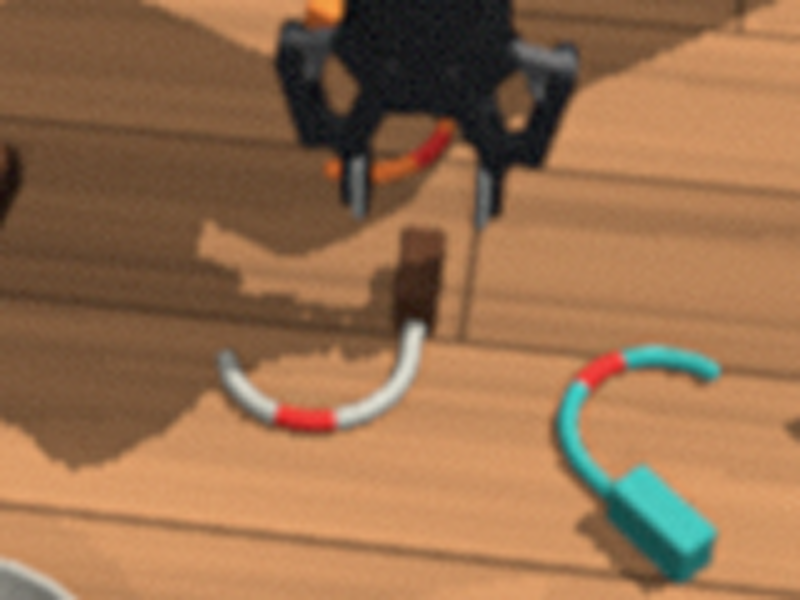

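The fingers, at crop (358,205) and (487,215), straddle the dark grip at (420,280). I'll descend and close.

```bash
python3 -m pendant '[[-0.01,0,0,1.5,0,0,0.6],[-0.01,0,0,3,0,0,0.6],[-0.01,0,0,4.5,0,0,0.6],[-0.01,0,0,5.6,0,0,0.6],[-0.01,0,0,5.6,0,0,0.6]]'; python3 -m pendant '[[0,0,0,0,0,0,0.3],[0,0,0,0,0,0,0],[0,0,0,0,0,0,0],[0,0,0,0,0,0,0],[0,0,0,0,0,0,0]]' 80; python3 - <<'E'
from h import *
print(T().round(2))
for n in("scene","top"):cv2.imwrite(f"pics/g_{n}.png",vision.capture(n)[:,:,::-1])
im=cv2.imread("pics/g_scene.png");cv2.imwrite("pics/g1.png",cv2.resize(im[140:260,210:370],None,fx=5,fy=5,interpolation=2))
E
```

```text
time_s: 3.28
eef_pos: [507.6, -118.9, 3.6]
ee_rot: [0.497, -0.503, 0.497, 0.504]
force: [-0.5, 0.3, 0.4]
grip_width: 0.598
time_s: 3.9
eef_pos: [508.4, -119.2, 5.2]
ee_rot: [-0.497, 0.504, -0.497, -0.503]
force: [-1.8, 0.8, 5.8]
grip_width: 0.243
[[ 0.0000e+00 -1.0000e+00 -1.0000e-02  5.0842e+02]
 [-0.0000e+00 -1.0000e-02  1.0000e+00 -1.1925e+02]
 [-1.0000e+00 -0.0000e+00 -0.0000e+00  5.2400e+00]
 [ 0.0000e+00  0.0000e+00  0.0000e+00  1.0000e+00]]
```

View pics/g1.png

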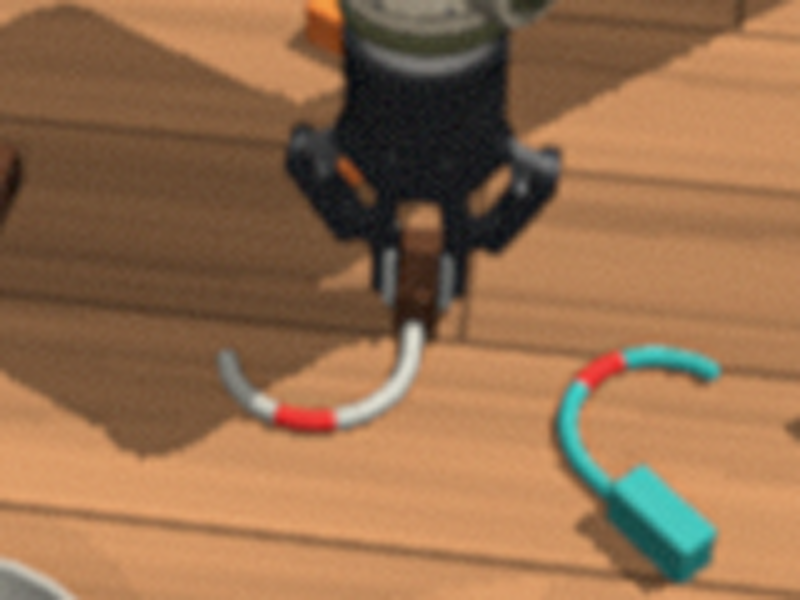

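```bash
cat >> h.py <<'E'
def H(p,z=0):
    M=np.eye(4); M[:3,:3]=R.from_euler("z",p[2]).as_matrix(); M[:3,3]=[p[0],p[1],z]; return M
def tool_for(theta,under,dx=0,dy=0):
    """ring at angle theta(deg) in hook frame at radius 45; under: underside height above lid; dx,dy offsets in ring frame"""
    h,r=poses(); G=np.load("grasp.npy")
    c=place([r[0],r[1],r[2]],[(dx,45+dy,0)])[0]
    M=H([c[0],c[1],r[2]+np.pi+np.radians(90-theta)],70+under)@np.linalg.inv(G)
    return down(zaz(M),M[:3,3])
E
python3 - <<'E'
from h import *
h,r=poses(); M=T(); M=down(zaz(M),M[:3,3]); np.save("grasp.npy",np.linalg.inv(M)@H(h,0))
s=tool_for(-8,80); print(s[:3,3],zaz(s)); 
E
python3 -m pendant '[[0,0,0,-1,0,0,0],[0,0,0,-3,0,0,0],[0,0,0,-7,0,0,0],[0,0,0,-11,0,0,0],[0,0,0,-15,0,0,0]]'; python3 - <<'E'
from h import *
show(tool_for(-8,80))
for n in("scene","top"):cv2.imwrite(f"pics/l_{n}.png",vision.capture(n)[:,:,::-1])
im=cv2.imread("pics/l_scene.png");cv2.imwrite("pics/l1.png",cv2.resize(im[100:220,210:370],None,fx=5,fy=5,interpolation=2))
E
```

```text
[486.58065023 222.26995902 155.24501397] 2.4871857930014185
time_s: 4.62
eef_pos: [507.7, -118.9, 156.2]
ee_rot: [0.497, -0.503, 0.497, 0.503]
force: [0.9, 0.3, -0.5]
grip_width: 0.238
turn [-0.903  0.    -0.   ] deg 51.7 shift cm [ 0.1   1.66 34.15]
```

View pics/l1.png

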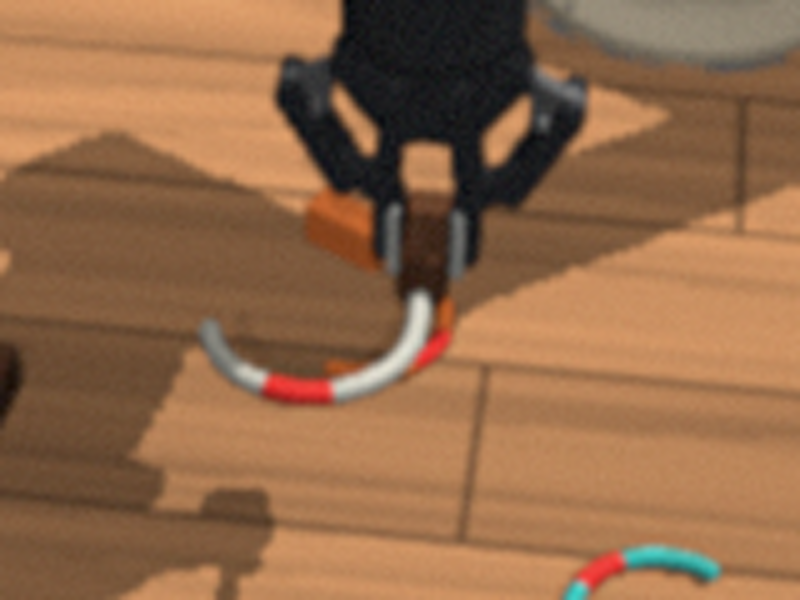

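The hook is held level, with the band at crop (298,390). I'll carry it over beside the ring.

```bash
python3 -m pendant '[[-0.1,0,0,0,0,4,0],[-0.2,0,0,0,0.4,9,0],[-0.3,0,0,0,0.7,14,0],[-0.4,0,0,0,0.9,19,0],[-0.5,0,0,0,1.1,24,0]]'; python3 - <<'E'
from h import *
show(tool_for(-8,80))
E
```

```text
time_s: 5.35
eef_pos: [493.1, 122.3, 154.1]
ee_rot: [0.356, -0.611, 0.356, 0.611]
force: [0.8, 0.0, -0.9]
grip_width: 0.239
turn [-0.4    0.001 -0.001] deg 22.9 shift cm [-0.12 -4.37  9.02]
```

```bash
python3 -m pendant '[[-0.12,0,0,-0.1,-1.5,3,0],[-0.24,0,0,-0.1,-3,6,0],[-0.36,0,0,-0.1,-4.3,8.5,0],[-0.4,0,0,-0.1,-4.4,9,0],[-0.4,0,0,-0.1,-4.4,9,0]]'; cat > ov.py <<'E'
import sys
from h import *
tag=sys.argv[1]
print(T()[:3,3].round(1)); 
M=T()@np.load("grasp.npy")
a=lambda d:(45*np.cos(np.radians(d)),45*np.sin(np.radians(d)),5)
out=[]
h,r=poses()
for n,(x0,y0,w,hh) in {"top":(60,160,130,130),"scene":(370,130,130,130)}.items():
    im=vision.capture(n)[:,:,::-1]; k=6
    cv2.imwrite(f"pics/{tag}_{n}.png",im)
    b=cv2.resize(im,None,fx=k,fy=k,interpolation=2)
    pts=np.array([a(d) for d in range(15,181,5)])@M[:3,:3].T+M[:3,3]
    for u in proj(n,pts): cv2.circle(b,tuple(int(v) for v in (u+.5)*k-.5),1,(255,0,0),-1)
    for u in proj(n,place(r,[(0,22*np.cos(q),14+22*np.sin(q)) for q in np.arange(0,6.3,.2)],70)): cv2.circle(b,tuple(int(v) for v in (u+.5)*k-.5),1,(255,0,255),-1)
    out.append(b[y0*k:(y0+hh)*k,x0*k:(x0+w)*k])
c=np.hstack(out); cv2.imwrite(f"pics/{tag}.png",cv2.resize(c,(800,400),interpolation=cv2.INTER_AREA))
E
python3 ov.py s1; python3 - <<'E'
from h import *
show(tool_for(-8,80)); print(sense()["joints"].round(2))
E
```

```text
time_s: 5.98
eef_pos: [487.7, 220.4, 155.1]
ee_rot: [0.228, -0.669, 0.229, 0.669]
force: [0.2, 0.9, -0.8]
grip_width: 0.237
[487.7 220.4 155.1]
turn [-0.005  0.    -0.   ] deg 0.3 shift cm [ 0.01 -0.1   0.26]
[ 0.2   0.41  1.57 -0.    1.16 -2.28]
```

View pics/s1.png

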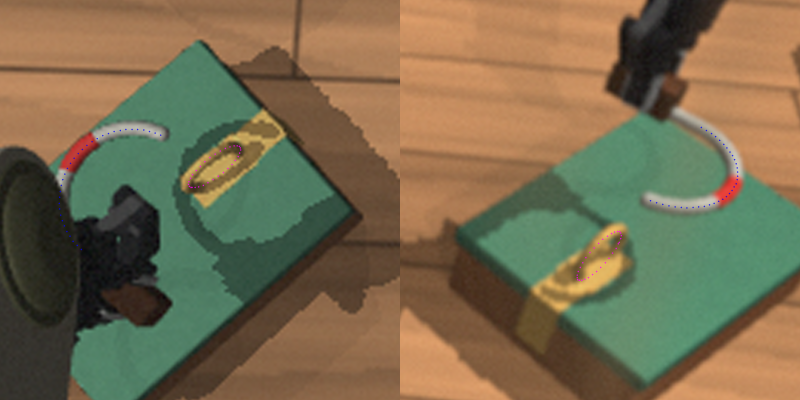

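The overlay agrees with the held hook. In the top crop the tip is at (165,132) and the ring at (215,167), so the tip is on the ring's +x side. I'll descend to 6 mm above the lid.

```bash
python3 -m pendant '[[0,0,0,1.5,-0.1,0.26,0],[0,0,0,3.2,-0.1,0.26,0],[0,0,0,5,-0.1,0.26,0],[0,0,0,6.5,-0.1,0.26,0],[0,0,0,7.4,-0.1,0.26,0]]'; python3 ov.py s2; python3 - <<'E'
from h import *
show(*[tool_for(t,6) for t in (-8,-3,2,7,12,17)])
E
```

```text
time_s: 6.7
eef_pos: [486.2, 222.9, 80.3]
ee_rot: [0.228, -0.669, 0.229, 0.67]
force: [-0.9, 0.8, -1.9]
grip_width: 0.241
[486.2 222.9  80.3]
turn [-0.004  0.001 -0.001] deg 0.2 shift cm [-0.07  0.02 -0.07]
turn [ 0.084  0.001 -0.001] deg 4.8 shift cm [-0.07 -0.38  0.3 ]
turn [ 0.171  0.001 -0.001] deg 9.8 shift cm [-0.07 -0.81  0.63]
turn [ 0.258  0.001 -0.001] deg 14.8 shift cm [-0.07 -1.28  0.93]
turn [ 0.346  0.001 -0.001] deg 19.8 shift cm [-0.07 -1.76  1.18]
turn [ 0.433  0.001 -0.001] deg 24.8 shift cm [-0.07 -2.27  1.39]
```

View pics/s2.png

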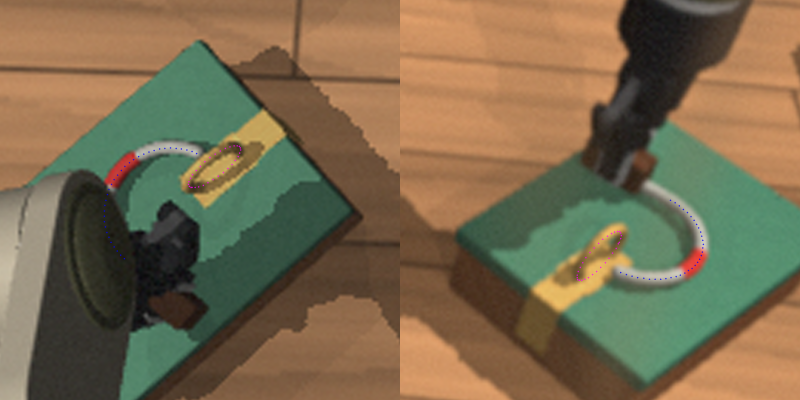

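The tip at top crop (200,150) lies on the ring's axis, just short of the ring. I'll start turning along the arc.

```bash
python3 -m pendant '[[0.084,0,0,-0.05,-0.38,0.3,0],[0.171,0,0,-0.05,-0.81,0.63,0],[0.258,0,0,-0.05,-1.28,0.93,0],[0.346,0,0,-0.05,-1.76,1.18,0],[0.433,0,0,-0.05,-2.27,1.39,0]]'; python3 ov.py s3; python3 - <<'E'
from h import *
show(*[tool_for(t,6) for t in (17,23,29,35,41,47)])
E
```

```text
time_s: 7.42
eef_pos: [489.8, 249.9, 82.6]
ee_rot: [-0.368, 0.604, -0.367, -0.604]
force: [0.4, 1.1, -1.6]
grip_width: 0.238
[489.8 249.9  82.6]
turn [-0.    -0.     0.001] deg 0.1 shift cm [ 0.13  0.1  -0.02]
turn [ 0.105 -0.     0.001] deg 6.0 shift cm [ 0.13 -0.39  0.42]
turn [ 0.209 -0.     0.001] deg 12.0 shift cm [ 0.13 -0.93  0.8 ]
turn [0.314 0.    0.001] deg 18.0 shift cm [ 0.13 -1.5   1.13]
turn [0.419 0.    0.001] deg 24.0 shift cm [ 0.13 -2.1   1.4 ]
turn [0.523 0.    0.001] deg 30.0 shift cm [ 0.13 -2.72  1.6 ]
```

View pics/s3.png

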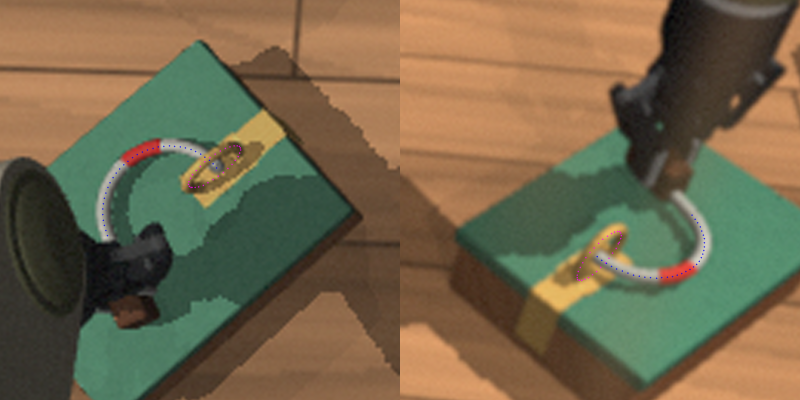

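The tip at top crop (215,165) is entering the hole with no contact force. I'll continue.

```bash
python3 -m pendant '[[0.105,0,0,0.1,-0.39,0.42,0],[0.209,0,0,0.1,-0.93,0.8,0],[0.314,0,0,0.1,-1.5,1.13,0],[0.419,0,0,0.1,-2.1,1.4,0],[0.523,0,0,0.1,-2.72,1.6,0]]'; python3 ov.py s4; python3 - <<'E'
from h import *
show(*[tool_for(t,6) for t in (47,53,59,65,71,77)])
E
```

```text
time_s: 8.15
eef_pos: [506.4, 276.4, 81.3]
ee_rot: [0.511, -0.489, 0.511, 0.489]
force: [-0.1, 0.0, -1.7]
grip_width: 0.24
[506.4 276.4  81.3]
turn [0.002 0.    0.001] deg 0.1 shift cm [0.01 0.   0.03]
turn [0.107 0.    0.001] deg 6.1 shift cm [ 0.01 -0.49  0.47]
turn [0.211 0.    0.001] deg 12.1 shift cm [ 0.01 -1.02  0.85]
turn [0.316 0.    0.001] deg 18.1 shift cm [ 0.01 -1.6   1.18]
turn [0.421 0.001 0.001] deg 24.1 shift cm [ 0.01 -2.2   1.45]
turn [0.525 0.001 0.001] deg 30.1 shift cm [ 0.01 -2.82  1.65]
```

View pics/s4.png

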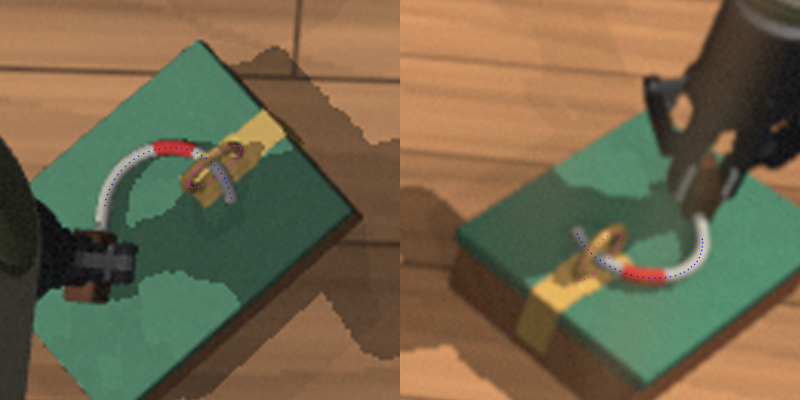

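The hook is threaded: the tip has come out the far side at top crop (232,200). I'll continue the turn.

```bash
python3 -m pendant '[[0.107,0,0,0,-0.49,0.47,0],[0.211,0,0,0,-1.02,0.85,0],[0.316,0,0,0,-1.6,1.18,0],[0.421,0,0,0,-2.2,1.45,0],[0.525,0,0,0,-2.82,1.65,0]]'; python3 - <<'E'
from h import *
show(*[tool_for(t,6) for t in (77,83.5,90)],tool_for(90,1))
E
```

```text
time_s: 8.88
eef_pos: [535.2, 291.4, 81.2]
ee_rot: [0.62, -0.34, 0.62, 0.34]
force: [0.1, 0.7, -1.3]
grip_width: 0.241
turn [-0.  0.  0.] deg 0.0 shift cm [-0.01 -0.01  0.04]
turn [0.113 0.    0.   ] deg 6.5 shift cm [-0.01 -0.54  0.51]
turn [0.227 0.    0.   ] deg 13.0 shift cm [-0.01 -1.13  0.92]
turn [0.227 0.    0.   ] deg 13.0 shift cm [ 0.49 -1.13  0.92]
```

```bash
python3 -m pendant '[[0.113,0,0,0,-0.54,0.51,0],[0.227,0,0,0,-1.13,0.92,0],[0.227,0,0,0.2,-1.13,0.92,0],[0.227,0,0,0.4,-1.13,0.92,0],[0.227,0,0,0.5,-1.13,0.92,0]]'; python3 ov.py s5;  python3 - <<'E'
from h import *
show(tool_for(90,0))
E
```

```text
time_s: 9.5
eef_pos: [549.2, 293.2, 75.9]
ee_rot: [0.654, -0.268, 0.654, 0.268]
force: [-0.1, -0.0, -2.3]
grip_width: 0.241
[549.2 293.2  75.9]
turn [ 0.001 -0.    -0.   ] deg 0.0 shift cm [ 0.07 -0.03  0.02]
```

View pics/s5.png

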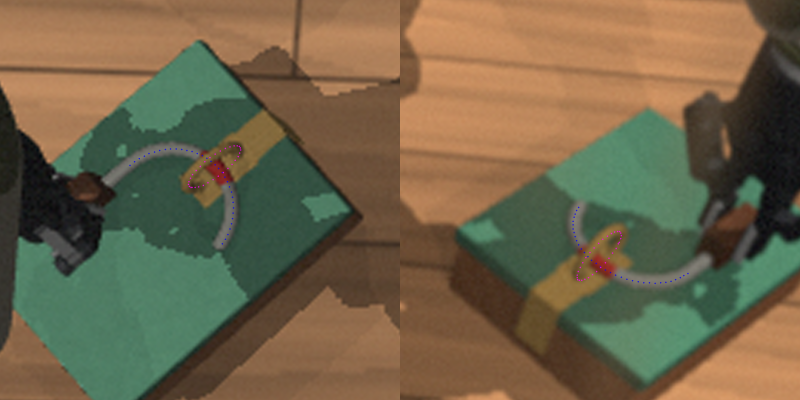

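The band's middle at top crop (216,168) coincides with the ring's centre at (215,167). I'll ease down to contact and then release.

```bash
python3 -m pendant '[[0,0,0,0.05,0,0,0],[0,0,0,0.1,0,0,0],[0,0,0,0.15,0,0,0],[0,0,0,0.15,0,0,0],[0,0,0,0.15,0,0,0]]'
```

```text
time_s: 10.22
eef_pos: [549.6, 293.4, 75.3]
ee_rot: [0.655, -0.268, 0.654, 0.268]
force: [-2.9, -0.9, 6.1]
grip_width: 0.24
```

```bash
python3 -m pendant '[[0,0,0,0,0,0,0.28],[0,0,0,0,0,0,0.35],[0,0,0,0,0,0,0.45],[0,0,0,0,0,0,0.55],[0,0,0,0,0,0,0.55]]'; python3 -m pendant '[[0,0,0,-1,0,0,0.55],[0,0,0,-2.5,0,0,0.55],[0,0,0,-5,0,0,0.55],[0,0,0,-9,0,0,0.55],[0,0,0,-14,0,0,0.55]]'; python3 - <<'E'
from h import *
show(down(.777,[330,100,300]))
E
```

```text
time_s: 10.85
eef_pos: [549.5, 293.3, 74.5]
ee_rot: [0.655, -0.268, 0.655, 0.268]
force: [-0.7, 0.5, 0.6]
grip_width: 0.548
time_s: 11.48
eef_pos: [549.2, 293.2, 216.5]
ee_rot: [0.654, -0.267, 0.655, 0.268]
force: [0.4, 0.4, 0.7]
grip_width: 0.546
turn [-0.001 -0.    -0.   ] deg 0.1 shift cm [ -8.34   1.57 -29.18]
```

Next I'll back away so the top camera can see the hook.

```bash
python3 -m pendant '[[0,0,0,-1.5,0.3,-5,0.55],[0,0,0,-3,0.6,-10,0.55],[0,0,0,-4.5,0.9,-15,0.55],[0,0,0,-6,1.2,-20,0.55],[0,0,0,-6,1.2,-20,0.55]]'; python3 - <<'E'
from h import *
h,r=poses()
out=[]
for n,(x0,y0) in {"top":(60,160),"scene":(370,130)}.items():
    im=vision.capture(n)[:,:,::-1]; cv2.imwrite(f"pics/end_{n}.png",im)
    out.append(cv2.resize(im[y0:y0+130,x0:x0+130],(400,400),interpolation=2))
cv2.imwrite("pics/end.png",np.hstack(out))
E
```

```text
time_s: 12.1
eef_pos: [397.3, 160.8, 277.1]
ee_rot: [0.656, -0.268, 0.653, 0.267]
force: [0.4, -0.2, -0.7]
grip_width: 0.55
```

View pics/end.png

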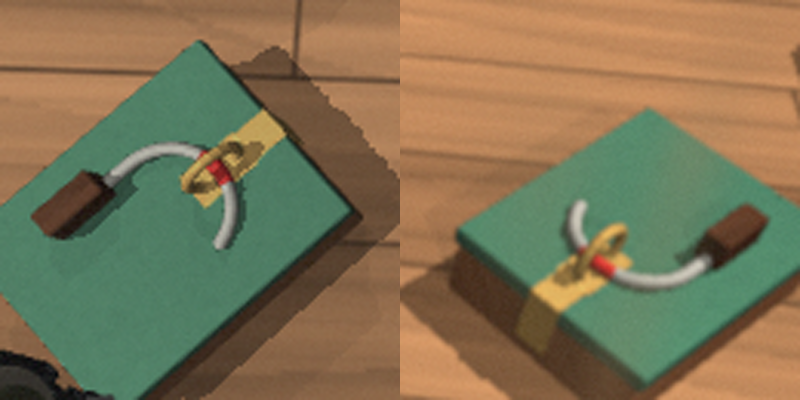

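View pics/end_scene.png

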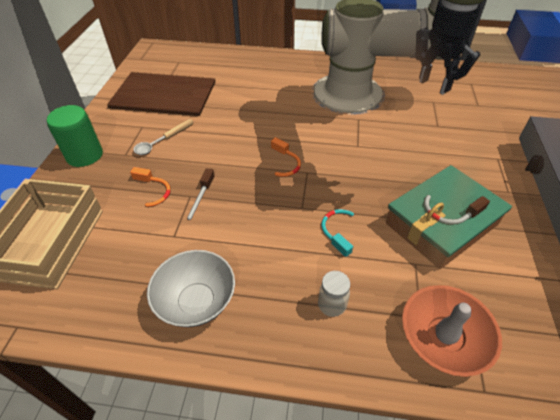

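The hook lies flat on the lid, released and threaded, with the band at top crop (215,168). The skewer and jar look unmoved. I'll fit the hook's pose as a number before handing in.

```bash
python3 - <<'E'
import cv2,numpy as np
a=cv2.imread("pics/end_top.png")[195:250,65:145]; b=cv2.imread("pics/end_scene.png")[185:230,415:495]
cv2.imwrite("pics/e1.png",cv2.resize(a,None,fx=10,fy=10,interpolation=2)); cv2.imwrite("pics/e2.png",cv2.resize(b,None,fx=10,fy=10,interpolation=2))
E
```

```text
(no output)
```

View pics/e1.png

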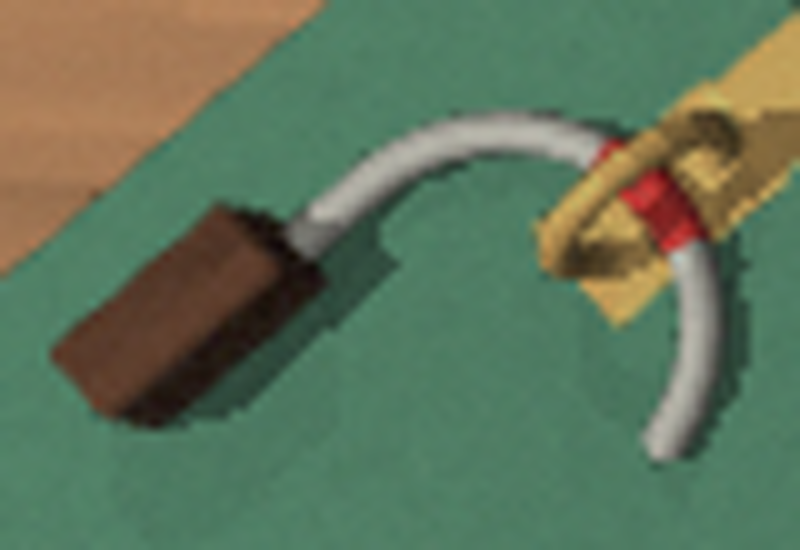

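View pics/e2.png

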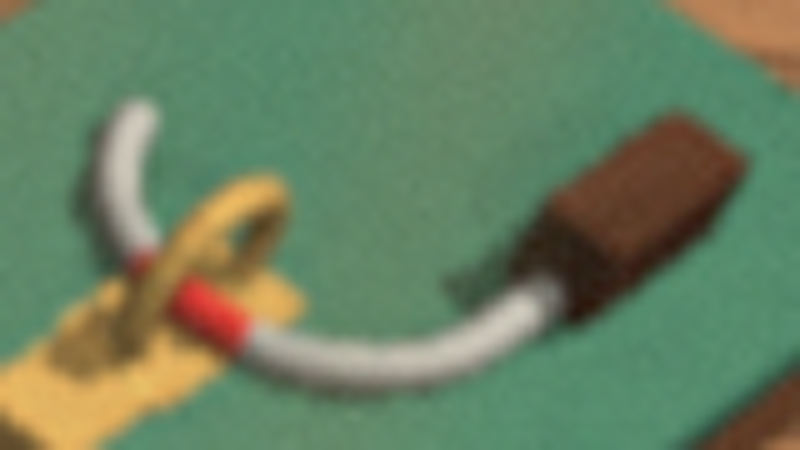

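```bash
python3 - <<'E'
from h import *
h,r=poses()
t=lambda x,y:np.array([(x+.5)/10-.5+65,(y+.5)/10-.5+195]); s=lambda x,y:np.array([(x+.5)/10-.5+415,(y+.5)/10-.5+185])
a=lambda d:(45*np.cos(np.radians(d)),45*np.sin(np.radians(d)),5); b=np.degrees(12/45)
obs=[("top",t(603,155),a(90+b)),("top",t(690,243),a(90-b)),("top",t(664,448),a(14)),("top",t(218,205),(-34,-20,28)),("top",t(52,353),(-34,-70,28)),("top",t(112,418),(-56,-70,28)),("top",t(282,268),(-56,-20,28)),
("scene",s(140,258),a(90-b)),("scene",s(243,333),a(90+b)),("scene",s(142,108),a(14)),("scene",s(678,112),(-56,-70,28)),("scene",s(745,160),(-34,-70,28)),("scene",s(550,200),(-56,-20,28)),("scene",s(608,255),(-34,-20,28))]
# band ends mapping: check both
p,res=fit(obs,[548,230,r[2]+np.pi],70); print(p,res.round(1).tolist())
d=np.array([r[0]-p[0],r[1]-p[1]]);c,q=np.cos(p[2]),np.sin(p[2]);print("ring in hook",c*d[0]+q*d[1],-q*d[0]+c*d[1],"yaw err",(p[2]-r[2]-np.pi+np.pi)%(2*np.pi)-np.pi)
for n in("top","scene"):
    x,y=cv2.imread(f"pics/{n}0.png"),cv2.imread(f"pics/end_{n}.png")
    for nm,(u,v,w) in {"top":{"skewer":(355,205,30),"jar":(205,105,45)},"scene":{"skewer":(180,165,40),"jar":(312,262,50)}}[n].items():
        A=x[v:v+w*2 if nm=="skewer" else v+w,u:u+w];B=y[v:v+w*2 if nm=="skewer" else v+w,u:u+w]; print(n,nm,cv2.phaseCorrelate(*[cv2.cvtColor(k,6).astype(np.float32) for k in(A,B)]))
E
```

```text
[547.98994881 231.80309315   3.90929211] [[1.4, 1.4], [-0.4, 0.4], [-0.1, 0.3], [6.7, 6.9], [5.0, 7.7], [-7.5, -6.4], [-6.1, -6.9], [1.4, 1.2], [-0.4, 0.3], [-0.3, 1.4], [8.9, 4.9], [-6.3, -5.8], [7.7, 6.1], [-6.7, -5.5]]
ring in hook -0.05636151877572004 46.721658447105206 yaw err -0.00919163425247671
top skewer ((-0.05638246138166991, -0.07583874258207146), 1.0181126312414805)
top jar ((0.4482823093521162, 0.4746280799340319), 0.9729101746170609)
scene skewer ((-0.012681262295053841, -0.014507147294892775), 0.9274286666512489)
scene jar ((0.03782276068060142, 0.14612591532655017), 0.9587529830932617)
```

The ring sits at about (0, 47) mm in the hook frame, against a target of (0, 45), with a yaw error of 0.01 rad. I swapped the grip's left and right corners in that fit. They cancel out, and the rod points agree to about 1.4 px. The bystanders haven't moved.

```bash
python3 -c "
from rig import job,sense
print(job.finish_job(), sense()['time_s'])"
```

```text
the job is handed in; nothing more can be done
the job is handed in; nothing more can be done
```

The spice chest is locked and the job is handed in. I gripped the steel hook by its wooden grip, fed the tip through the ring from its +x side and turned it about 98° along its own curve. I then set it flat on the lid, released it and backed the arm off. That took about 12 s of the 48 s allowed.

- **Hook position:** in the final pictures the ring's centre is at about (0, 47) mm in the hook's frame, against an ideal of (0, 45). The yaw error is about 0.01 rad. The hook looks flat on the lid, but I did not measure its tilt or height.
- **Fit error on my side:** I swapped the grip's left and right corners in that last fit, so those points disagreed by up to about 9 px. They cancel by symmetry, and the rod points agree to about 1.4 px. I did not rerun the fit.
- **Bystanders:** neither the skewer nor the jar was touched. Their image shift was under 0.1 px for the skewer and at most 0.5 px (about 1 mm) for the jar.
- **Forces:** the largest component I saw was about 6 N, when the hook touched down on the lid.

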